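# Show the parts in the wide lever bin

### The arm

A 6-joint arm with a two-finger parallel gripper is mounted at the origin on a cart in front of the work surface, level with it; the furniture and walls round the work are solid. World frame = base frame: x ahead of the robot, y to its left, z up, the work surface at z = 0. Lengths are in m, angles in rad, forces in N, time in s.
With the tool pointing down it reaches from about 0.275 to 0.85 m from the base axis. Payload 19 kg.
Tool frame: the origin (TCP) lies at the very end of the fingers, on their centre line; the grasp point (between the pads) lies 19 mm behind it; z points along the fingers, y is the line along which they close (so a half turn about z gives the same grasp; the last joint's range is limited). The gripper opens to 85 mm and grips with 20 to 120 N. Pads are 22 mm wide; open, the fingers measure 114 mm over their backs; the gripper's body (76 mm by 85 mm) begins 54 mm behind the grasp point. The pads swing forward as they close: fully open they stand 13 mm farther back than shut.
Start: joints at [-1.471, 0.15, 1.437, -0, 1.554, -0.134], TCP at [0.133, -0.559, 0.231] pointing down, gripper open.
Joint ranges: [-2.8, 2.8], [-0.68, 2.1], [0.12, 2.68], [-1.39, 4.53], [0.16, 2.79], [-2.81, 2.81]. Speed limits (rad/s): [1.89, 1.89, 2.22, 3.01, 3.01, 3.01].

### API

Orientations are given as a unit quaternion [w, x, y, z].
In Python, from bench import reach, move_straight, set_joints, move_gripper, wait, solve_ik, read_state, grab_frame, MotionError, finish_job, masks_of gives the robot as it stands. Calls block until the motion is done:
- reach(position, orientation): joint-space move of the TCP to a pose.
- move_straight(position, max_speed=0.15, orientation=None, guard=None): straight line of the TCP; orientation=None keeps the orientation; max_speed is the mean speed in m/s. With guard (N) it stops when the force on the tool has changed by that much, and returns True; else False.
- set_joints(angles): joint-space move.
- move_gripper(opening, newtons=None): finger opening in m; newtons is the grip in N (None keeps the last); returns when the fingers have stopped.
- wait(seconds).
- solve_ik(position, orientation): joint angles nearest the present ones, or None.
- read_state(): the state.
- grab_frame(name): name is "scene" or "side" or "wrist"; returns a dict with "frame" (400x640x3 uint8, red, green, blue), "mtx" (3x3 intrinsics, pixels), "world_to_cam" (4x4, takes a point from world to camera coordinates). Camera axes: x right, y up, looking along -z (the intrinsics and any distortion apply to the point x, -y, -z); pixel columns grow to the right and rows downward; lengths in m; the calibration is good to about 2 mm. A picture is of the moment at which its call begins. There is no depth.
A pose or a line that the arm cannot do raises MotionError and nothing moves.
- finish_job(): hands the job in; it is judged then, once.
Trained networks look in the newest picture that a camera, given by its name, has taken for a name from the list of things; names that differ only in an ending like _2 or _b are one class to them, and where a whole thing is asked for, a point or a joint stands for the part that bears it (a point fixed in the world has none). Each returns a list of dicts, best first, with "confidence" (0 to 1); they miss things now and then, are a little off and sometimes report something else, mostly with a low value. They report only what shows in the picture. A call takes as long as a camera call.
- masks_of(camera, thing): "pixels" (400x640 bool, what is visible of it) and "box" ([centre column, centre row, width, height] in pixels, round what is visible of it).
The state is a dict: "clock": time; "q": joint angles; "joint_vel": joint speeds; "joint_torque": joint torques, N m; "eef_pos": TCP position; "orientation": TCP orientation; "contact_force": force on the tool from outside, world axes, zero at the start; "moment": the same for the moment, N m; "grip_width": finger opening in m; "grasp_force": force on a finger pad.
Only numpy, scipy, OpenCV 4.12 (cv2) and the standard library are available. Lean on these libraries where they do the work, as an engineer would, in place of code of your own. Each camera call takes 0.05 s, during which the arm holds its last target. There are 200 camera calls.

### The job

Show me the stock in the wider of the two lever-lid bins: press its front paddle down with the fingertips until the lid stands fully open, and keep it there for a good two seconds while I count the parts. Then let the paddle come up slowly under your fingers so that the lid is eased shut and never drops or slams, and move clear. Leave the narrower bin shut, and do not grip, lift or shift any of the loose things standing about.

Things in the scene. Friction and masses are not known exactly. Their poses are not given: they have to be found in the camera images.
- wide_bin: The job's bin: grey sheet-steel bin fixed to the bench, 150 mm deep (its x), 200 mm wide (its y), 102 mm high over its flat aluminium lid, which is hinged at the top rear edge and opens up and away from the robot. Origin: centre of its underside; front (-x) roughly towards the robot, z up. A press paddle stands out in front; a lever on the -y side, pivoted 50 mm above the origin, links it to the lid.
- wide_bin_paddle (a point): Middle of the top of the wide bin's paddle, a rubber-faced plate 36 mm (front to back) by 58 mm (bin's y), 155 mm in front of the bin's origin, 92 mm above the bench at rest. Pressed to its stop it goes almost straight down by 60 mm (and 4 mm to the front). Front edge tilted up 11 degrees at rest, down 11 at the stop. Spring and lid push it up with 3 to 10 N, undamped: let go, the lid slams.
- wide_bin_lever (a joint): Angle of the wide bin's lever: 0 = at rest (up), grows as the paddle is pressed, 0.38 rad = at its stop.
- wide_bin_lid (a joint): Angle of the wide bin's lid: 0 = shut, about 1.19 rad = fully open with the lever at its stop (about 3 times the lever's angle). Closing faster than 2 rad/s is a slam; that is the paddle rising faster than about 0.1 m/s.
- narrow_bin: The other bin, of the same make, depth, height, lever and paddle, but only 120 mm wide. It stays shut. Origin: centre of its underside.
- narrow_bin_lid (a joint): Angle of the narrow bin's lid: 0 = shut. It must stay shut.
- end_cap: Loose bystander: aluminium end cap, dome up, 60 mm across, 29 mm high, on the +y side of the wide bin's paddle. Origin: centre of its underside.
- reducer: Loose bystander: aluminium pipe reducer 49 mm across, 52 mm high, on the +y side of the narrow bin's paddle. Origin: centre of its underside.
- glue_stick: Loose bystander: small glue tube 17 x 68 x 17 mm, lying on the bench. Origin: centre of its underside.
- marker: Loose bystander: marker pen 16 x 122 x 17 mm, lying on the bench. Origin: centre of its underside.
- stop_block: Loose bystander: aluminium block 46 x 46 x 64 mm, standing between the bins. Origin: centre of its underside.
- tester: Loose bystander: hand tester 150 x 74 x 34 mm, lying face up at the right. Origin: centre of its underside.

How it is judged:
On the way, in this order (a step that is already met when the one before it is completed fails the run):
1. the wide bin's lid is held open by the fingers on its paddle (lid angle above 0.95 rad for 1.5 s, the grasp point within 40 mm of the middle of the paddle, seen from above) (value of joint wide_bin_lid above 0.95 rad and horizontal distance between the grasp point and wide_bin_paddle below 0.04 m and contact force between the fingers and wide_bin above 0.5 N), for 1.5 s.
2. the wide bin's lid is shut again (below 0.04 rad) (value of joint wide_bin_lid below 0.04 rad), for 0.2 s.
At the end, for the whole second after the job is handed in: After the lid of the wide bin was held open (above 0.95 rad) for 1.5 s by the fingers on its paddle and eased down, both lids are shut (within 0.04 rad) and the lever is back at rest (within 0.03 rad) (value of joint each of wide_bin_lid, narrow_bin_lid below 0.04 rad and value of joint wide_bin_lever below 0.03 rad); the robot touches nothing.
It fails at once if the wide bin's lid drops or slams (closing faster than 2 rad/s) (velocity of joint wide_bin_lid below -2 rad/s).
It fails at once if the narrow bin's lid is opened (beyond 0.12 rad) (value of joint narrow_bin_lid above 0.12 rad).
It fails at once if a loose bystander is shifted or lifted (by more than 25 mm) (distance of any of end_cap, reducer, glue_stick, marker, stop_block, tester from where it was at the start of the episode above 0.025 m).
It also fails if it takes over 40 s, if anything falls off the work surface, if the arm or the gripper's body presses on something with over 40 N, if the wrist force passes 120 N, or if a joint passes its speed limit or range.

## Working session

There is one attempt and no reset: what is moved stays moved. The work goes in short steps, each a Python script; the robot and the scene stay as the last script left them, time stands still between calls to the robot, and variables do not carry over. Pictures are saved under pics/ and viewed, at most 10 in all, crops included, and the job is handed in when it is done.

```bash
mkdir -p pics
cat > h.py <<'E'
import numpy as np, cv2
from bench import *
def ray(f,u,v):
    M=np.array(f["world_to_cam"]);R=M[:3,:3];t=M[:3,3];K=np.array(f["mtx"])
    d=np.linalg.inv(K)@[u,v,1];d=np.array([d[0],-d[1],-d[2]])
    return -R.T@t, R.T@d
def at_z(f,u,v,z):
    o,d=ray(f,u,v); return o+d*(z-o[2])/d[2]
def proj(f,p):
    M=np.array(f["world_to_cam"]);c=M[:3,:3]@np.asarray(p)+M[:3,3];q=np.array(f["mtx"])@[c[0],-c[1],-c[2]];return q[:2]/q[2]
E
python3 - <<'E'
from h import *
s=read_state();print(s["clock"],s["orientation"],s["contact_force"])
for c in ["scene","side"]:
    f=grab_frame(c);cv2.imwrite(f"pics/{c}0.png",f["frame"][:,:,::-1])
    print(c,[x for x in f.keys()],ray(f,320,200))
    for n in ["wide_bin","wide_bin_paddle","narrow_bin","end_cap","wide_bin_lid"]:
        for m in masks_of(c,n)[:2]: print(n,m["confidence"],m["box"],m["pixels"].sum())
E
```

```text
0.0 [-5.96236649e-04  9.93174683e-01  1.16634876e-01  8.89377420e-07] [ 1.21277953 -0.33311008  0.79888865]
scene ['frame', 'mtx', 'world_to_cam'] (array([-0.10679177,  0.61861381,  1.0917148 ]), array([ 0.51681622, -0.4603256 , -0.72199861]))
wide_bin 0.58 [376.9, 175.6, 70.4, 66.9] 3055
wide_bin_paddle 0.69 [404.1, 170.7, 14.5, 24.2] 169
narrow_bin 0.7 [254.2, 245.8, 91.5, 69.4] 3402
wide_bin_lid 0.86 [373.9, 163.4, 60.1, 48.1] 1806
wide_bin_lid 0.37 [244.7, 237.0, 65.4, 49.6] 1775
side ['frame', 'mtx', 'world_to_cam'] (array([ 0.48075758, -1.2414778 ,  0.63799407]), array([ 0.08358144,  0.90783518, -0.41134813]))
wide_bin 0.69 [331.5, 255.1, 115.3, 82.6] 5695
wide_bin 0.38 [334.9, 308.9, 73.5, 35.9] 2111
wide_bin_paddle 0.58 [328.7, 264.7, 111.0, 26.2] 805
wide_bin_paddle 0.16 [269.4, 301.4, 13.2, 33.8] 208
narrow_bin 0.6 [270.1, 299.5, 13.0, 29.6] 165
end_cap 0.61 [263.4, 262.9, 19.3, 18.5] 300
wide_bin_lid 0.55 [336.2, 238.7, 88.4, 46.9] 2428
```

View pics/scene0.png

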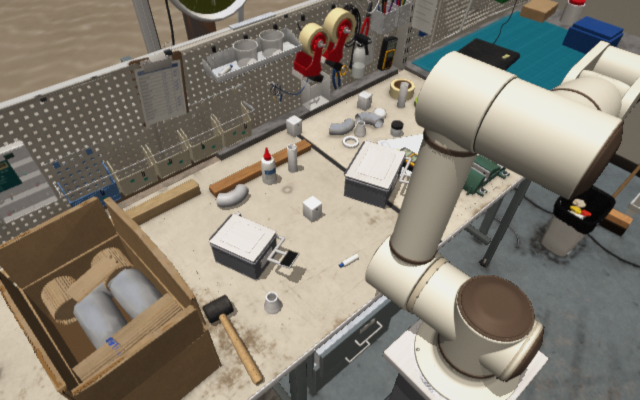

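View pics/side0.png

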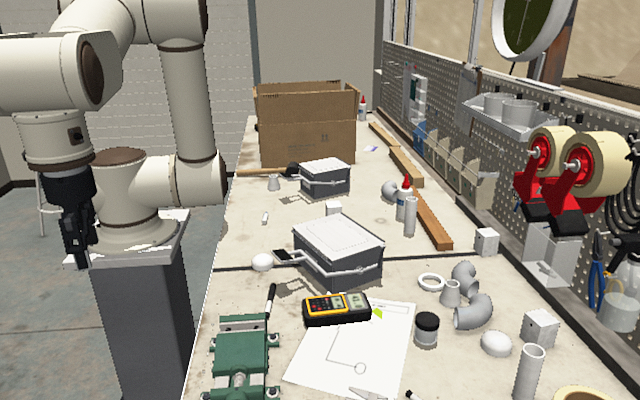

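The side view shows the wide bin near (338,250) with its paddle at (283,255) and the end cap at (263,262). The narrow bin is behind it, near (325,178). I'll zoom in on the wide bin.

Run:
```python
import cv2
a=cv2.imread("pics/side0.png")[200:300,245:400]
cv2.imwrite("pics/c1.png",cv2.resize(a,None,fx=5,fy=5,interpolation=cv2.INTER_CUBIC))
```

```text
(no output)
```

View pics/c1.png

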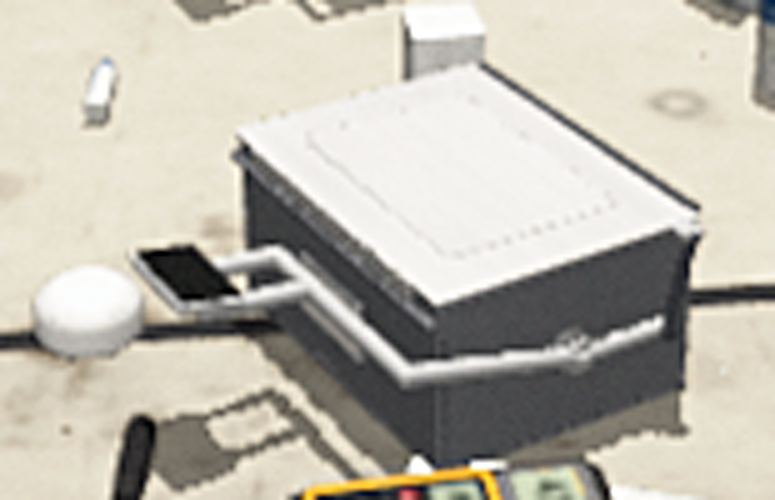

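The zoom shows the lid corners at crop positions (240,138), (437,303), (700,220) and (478,66), and the paddle centred near (187,275). The end cap is to its left, and a vise handle is near (135,440).

```bash
cat >> h.py <<'E'
from scipy.optimize import least_squares
def bin_pts(x,L):
    c,s=np.cos(x[2]),np.sin(x[2]);R=np.array([[c,-s,0],[s,c,0],[0,0,1]])
    return np.array(L)@R.T+[x[0],x[1],0]
E
python3 - <<'E'
from h import *
f=grab_frame("side")
px=lambda a:np.array(a)/5+[245,200]
C=px([(240,138),(437,303),(700,220),(478,66)])
for u in C: print("corner",at_z(f,*u,.102).round(4))
L=[(-.075,.1,.102),(-.075,-.1,.102),(.075,-.1,.102),(.075,.1,.102)]
r=least_squares(lambda x:np.ravel([proj(f,p)-u for p,u in zip(bin_pts(x,L),C)]),[.6,-.2,0])
print(r.x,r.fun.round(1))
P=px([(132,252),(192,246),(238,293),(185,310)])
for u in P: print("pad",at_z(f,*u,.092).round(4))
print("padC",at_z(f,*P.mean(0),.092),"pred",bin_pts(r.x,[(-.155,0,.092)]))
print("cap",at_z(f,*px((88,330)),.01), at_z(f,*px((88,275)),.029))
print("vise handle top if z=.1/.2",at_z(f,*px((142,420)),.1),at_z(f,*px((142,420)),.2))
f=grab_frame("scene")
for m in masks_of("scene","wide_bin_lid")[:1]:
    ys,xs=np.nonzero(m["pixels"]);print("scene lid centroid",xs.mean(),ys.mean(),"pred",proj(f,bin_pts(r.x,[(0,0,.102)])[0]))
E
```

```text
corner [ 0.5009 -0.2266  0.102 ]
corner [ 0.5846 -0.4001  0.102 ]
corner [ 0.7218 -0.3404  0.102 ]
corner [ 0.6385 -0.1565  0.102 ]
[ 0.61134187 -0.28057978  0.43074877] [ 0.1 -1.   0.3  0.6 -0.3 -0.  -0.2  0.3]
pad [ 0.4435 -0.3207  0.092 ]
pad [ 0.473  -0.3185  0.092 ]
pad [ 0.4939 -0.3646  0.092 ]
pad [ 0.4685 -0.3766  0.092 ]
padC [ 0.46991126 -0.34565962  0.092     ] pred [[ 0.4705006  -0.34530023  0.092     ]]
cap [ 0.41484071 -0.26034979  0.01      ] [ 0.41560264 -0.23572643  0.029     ]
vise handle top if z=.1/.2 [ 0.44885227 -0.47386185  0.1       ] [ 0.45478269 -0.61654297  0.2       ]
scene lid centroid 375.66930022573365 164.27595936794583 pred [376.48464572 162.48860778]
```

The fit residuals are within 1 px, and the paddle predicted from the bin pose matches the one I measured to 1 mm. Next I'll move above it with the fingers shut.

```bash
cat >> h.py <<'E'
YAW=.431;P=np.array([.4702,-.3455,.092]);Q=[0,np.cos(YAW/2),np.sin(YAW/2),0]
FW=np.array([-np.cos(YAW),-np.sin(YAW),0])
E
python3 - <<'E'
from h import *
move_gripper(0.0)
s=read_state();p=np.array(s["eef_pos"]);move_straight(p+[0,0,.08],.15)
reach(P+[0,0,.16],Q)
move_straight(P+[0,0,.05],.1)
s=read_state();print(s["clock"],s["eef_pos"],s["contact_force"],s["grip_width"])
for c in ["side","wrist"]:
    f=grab_frame(c);I=f["frame"][:,:,::-1]
    if c=="side": I=cv2.resize(I[140:320,200:420],None,fx=3,fy=3,interpolation=cv2.INTER_CUBIC)
    cv2.imwrite(f"pics/{c}1.png",I)
E
```

```text
4.9417 [ 0.47041971 -0.345712    0.14268489] [ 0.69961074  0.08603521 -0.12481195] 0.00012898469462707153
```

View pics/side1.png

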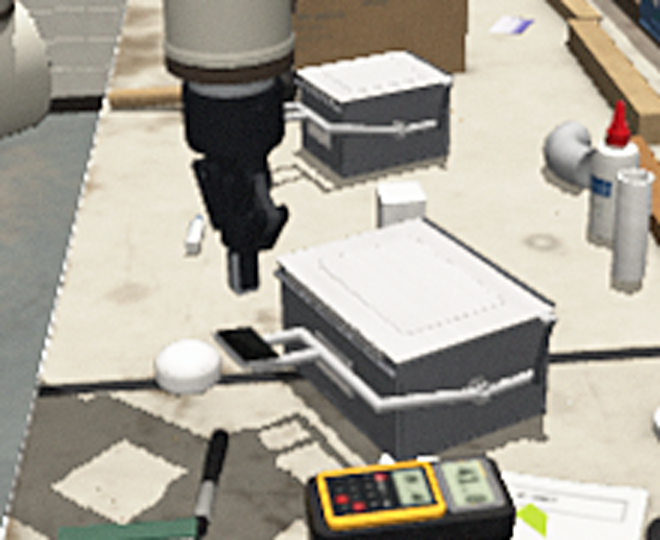

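View pics/wrist1.png

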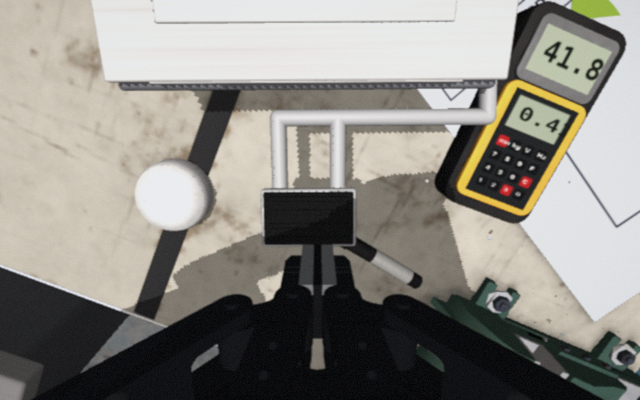

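The side view shows the fingertips at crop (240,290), above the paddle at (248,345). The wrist view has the paddle centred at (309,217), the end cap at (174,194), and the marker lying low on the bench around (385,262). I'll check the projection, then press.

Run:
```python
from h import *
f=grab_frame("wrist");print(proj(f,P),at_z(f,309,217,.092))
print("cap",at_z(f,174,194,.02),"marker",at_z(f,360,245,.017),at_z(f,420,283,.017))
```

```text
[316.73687681 222.81995439] [ 0.47164037 -0.33977174  0.092     ]
cap [ 0.41992506 -0.24274502  0.02      ] marker [ 0.44123162 -0.39907496  0.017     ] [ 0.43072482 -0.46333404  0.017     ]
```

Run:
```python
from h import *
P=np.array([.471,-.3425,.092])
move_straight(P+[0,0,.02],.05)
print("touch",move_straight(P+[0,0,-.012],.03,guard=2.5),read_state()["eef_pos"],read_state()["contact_force"])
g=move_straight(P+FW*.004+[0,0,-.0585],.03,guard=22)
s=read_state();print(g,s["clock"],s["eef_pos"],s["contact_force"])
f=grab_frame("side");I=f["frame"][:,:,::-1]
cv2.imwrite("pics/side2.png",cv2.resize(I[140:320,200:420],None,fx=3,fy=3,interpolation=cv2.INTER_CUBIC))
```

```text
touch True [ 0.47068317 -0.3424672   0.08893444] [ 0.35026513 -0.32558068  6.51599374]
False 8.6 [ 0.46739505 -0.34420999  0.03361726] [2.28020559 0.77138598 3.20830884]
```

View pics/side2.png

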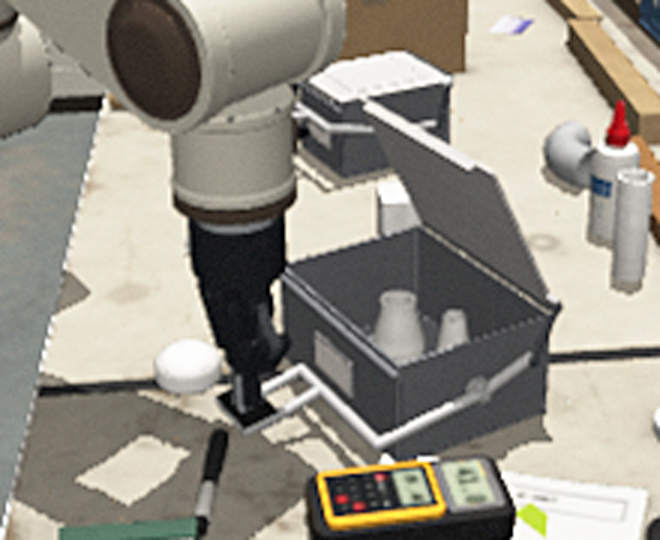

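The lid stands open with the parts showing at crop (400,320) and (455,330), and the fingertips are on the paddle at (248,400). I'll press gently to the stop, hold, then ease it up.

Run:
```python
from h import *
P=np.array([.471,-.3425,.092])
g=move_straight(P+FW*.004+[0,0,-.063],.01,guard=12)
s=read_state();print(g,s["eef_pos"],s["contact_force"])
wait(2.8); print(read_state()["contact_force"])
for dz in (-.045,-.03,-.015,-.003,.012):
    move_straight(P+FW*.004*max(0,-dz/.06)+[0,0,dz],.015)
    s=read_state();print(s["clock"],s["eef_pos"][2],s["contact_force"][2])
move_straight(P+[0,0,.15],.08)
wait(.3);s=read_state();print(s["clock"],s["contact_force"])
f=grab_frame("side");I=f["frame"][:,:,::-1]
cv2.imwrite("pics/side3.png",cv2.resize(I[140:320,200:420],None,fx=3,fy=3,interpolation=cv2.INTER_CUBIC))
```

```text
False [ 0.46750762 -0.34424149  0.02925861] [0.93961169 1.89842595 9.55986162]
[1.75833628 1.97349697 9.00350944]
13.4 0.04698906974887336 4.584032234748806
14.55 0.06224724573570081 5.592047523635669
15.7 0.07699171635628133 5.2109365167531765
16.65 0.08903958651421373 5.878058617184074
17.8 0.10387955634918505 -0.03236391708596116
19.975 [-0.54794756 -0.0997832  -0.02105496]
```

View pics/side3.png

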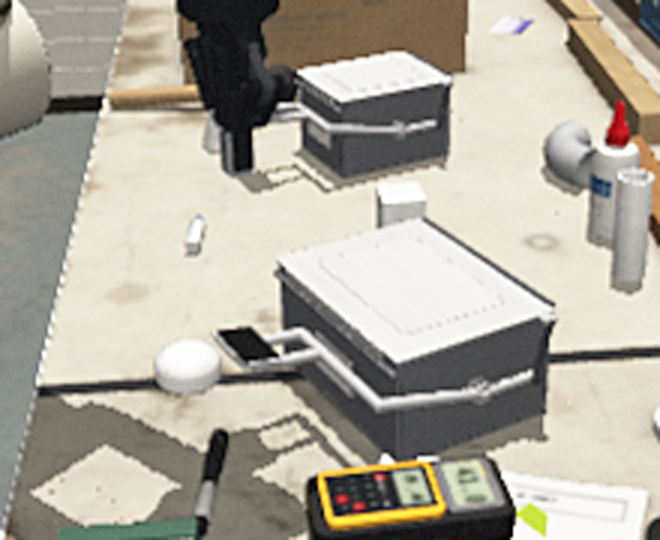

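The lid is shut and the paddle is back at rest at crop (248,345). The gripper is well clear, with its tips at (238,165), and nothing has been shifted.

```bash
python3 -c "
from bench import *
print(finish_job())"
```

```text
the job is handed in; nothing more can be done
None
```

I pressed the wide bin's paddle down near its stop, held the lid open for 2.8 s, eased it shut at about 15 mm/s and moved clear; the last picture shows both bins shut and nothing shifted, and the job is handed in (no verdict came back).

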